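# Reset a stepped coffee grinder to its fine mark and lock it

## Task

The hopper is off the coffee grinder so that its grind can be reset. Loosen the aluminium lock ring on top (anticlockwise) until the black dial is free, turn the dial clockwise until its white line stands at the orange mark, then retighten the ring (clockwise) until it is firmly hand-tight again, without overtightening it. Do not force the dial while the ring clamps it, and do not push the hopper, the glass or the tin about.

Things in the scene. Friction and masses are not known exactly. Their poses are not given: they have to be found in the camera images.
- grinder: coffee grinder, fixed to the worktop: grey round housing 120 mm across, top plate 126 mm above its origin (centre of the underside); its x axis points to its back, chute and orange mark face -x. On the vertical axis through its origin, above the top plate: black dial (2 to 24 mm), brass collar (to 27 mm), aluminium lock ring (27 to 51 mm), open threaded throat tube 27 mm across (to 58 mm).
- dial (a joint): angle of the dial, rad: 0 when its white line stands at the orange mark, positive anticlockwise from above; starts 2 or 3 marks away (about 1.0 or 1.5). The marks on the plate are 30 degrees apart and the dial has a soft notch at each. Free, it turns at about 0.1 N m; while the ring clamps it, it resists in its notch. Range -0.6 to 2.0.
- dial_grip (a point): point on the dial's axis, 13 mm above the top plate: middle height of the dial's knurled rim, 57 mm across and 22 mm tall. Room for fingertips round it down to 1 mm above the flat top plate.
- ring_grip (a point): point on the lock ring's axis, 40 mm above the top plate: middle of its ribbed rim, 40 mm across and 24 mm tall; it stays at this height as it turns. The dial's wider top lies 16 mm below this point. Grip it well above the dial.
- fine_mark (a point): orange dot on the top plate 49 mm from the axis, with an orange bar towards the dial: the setting wanted.
- lock_ring: the lock ring; origin on the axis at its lower edge. Anticlockwise from above loosens: about 0.7 rad from its tight start frees the dial; it stops at 1.2 rad. It always drags with about 0.25 N m. Clockwise past its seat it winds up a wave spring that pushes back, some 0.7 N m per rad more: hand-tight is 0.2 N m above free running, over 0.4 is too tight. The seat differs with the dial setting.
- thrust: plate hidden under the lock ring, out of reach: the ring presses it down on the wave spring.
- hopper: clear plastic bean hopper stood upside down on its wide rim, 115 mm across, 112 mm tall, black rims; origin at the centre of its underside.
- espresso_glass: empty clear glass 80 mm across, 91 mm tall; origin at the centre of its underside.
- tea_tin: low round green tin 75 mm across, 58 mm tall; origin at the centre of its underside.
- washer: keyed detent washer hidden inside the dial, out of reach, pushed down by the wave spring (15 N per mm). Its height in the frame of the thrust plate is the squeeze of the spring: 0 when loose, about 1.5 mm when hand-tight, too little to be seen in measured poses.

How it is judged (in metres and radians):
On the way, in this order (a step that is already met when the one before it is completed fails the run):
1. the lock ring is loosened: the wave spring under it is relaxed (z of washer in the frame of thrust below 0.0002 m), for 0.2 s.
2. the dial stands at the orange mark while the ring is still loose (value of joint dial between -0.13 and 0.13 rad and z of washer in the frame of thrust below 0.0005 m), for 0.2 s.
At the end, for the whole second after the job is handed in: the dial rests within 0.13 rad (a quarter of a division) of the orange mark, and the lock ring, let go, keeps the spring that clamps it squeezed by 0.8 to 3.5 mm (value of joint dial between -0.13 and 0.13 rad and z of washer in the frame of thrust between 0.0008 and 0.0035 m); the robot touches nothing.
It fails at once if the lock ring is overtightened: the spring is squeezed by more than 4 mm (z of washer in the frame of thrust above 0.004 m).
It fails at once if the dial is forced out of its notch (between 0.2 and 0.8 rad) while the ring squeezes the spring by more than 0.8 mm (z of washer in the frame of thrust above 0.0008 m and value of joint dial between 0.2 and 0.8 rad).
It fails at once if hopper, glass or tin is pushed more than 30 mm (distance of any of hopper, espresso_glass, tea_tin from where it was at the start of the episode above 0.03 m).
It also fails if it takes over 54 s, if anything falls off the work surface, if the arm or the gripper's body presses on something with over 40 N, if the wrist force passes 120 N, or if a joint passes its speed limit or range.

## Robot

A 6-joint arm with a two-finger parallel gripper is mounted at the origin on a cart in front of the work surface, level with it; the furniture and walls round the work are solid. World frame = base frame: x ahead of the robot, y to its left, z up, the work surface at z = 0. Lengths are in mm, angles in rad, forces in N, time in s.
With the tool pointing down it reaches from about 325 to 850 mm from the base axis. Payload 4.4 kg.
Tool frame: the origin (TCP) lies on the centre line of the jaws, within the pads' length; the fingertips stand 11 mm ahead of it and the grasp point (between the pads) lies 8 mm behind it (manip.tip_reach is the distance from the TCP to the fingertips, in mm); z points along the fingers, y is the line along which they close (so a half turn about z gives the same grasp; the last joint's range is limited). The gripper opens to 94 mm and grips with 3 to 60 N. Pads are 16 mm wide; open, the fingers measure 119 mm over their backs; the gripper's body (75 mm by 177 mm) begins 78 mm behind the grasp point.
Start: joints at [1.077, 0.207, 1.542, -0, 1.393, -0.15], TCP at [193.823, 541.35, 216.447] pointing down, gripper open.
Joint ranges: [-2.73, 2.73], [-0.86, 2.22], [0.23, 2.46], [-1.11, 4.25], [0.08, 2.63], [-2.82, 2.82]. Speed limits (rad/s): [2.79, 2.79, 3.14, 3.14, 3.14, 3.14].

## Interface

Orientations are given as a rotation vector (axis times angle).
In Python, from station import manip, camera, order gives the robot as it stands.
- The arm moves only by the tool move_arm, never from a script. Its arguments are lists of equal length, an entry for each row: "travel": the shift along the tool's x, y, z as a fraction of full scale, a list of three; "angular": the turn, a rotation vector about the tool's x, y, z as a fraction of full scale, a list of three; "fingers": the closure, from 0 (fully open) to 1 (shut). A call has exactly 5 rows; each row shifts and turns the commanded pose from where the row before left it, along the tool's axes as they then stand; what a row does not reach is not made up. Full scale, the value 1, is 0.03 m for a shift and 0.12 rad for a turn. A row lasts 1/10 s, in which the tool goes at most 50 mm and 8.59 degrees, less where a joint would pass 70% of its speed; a pose out of reach is approached as far as the arm can. A call with a number of a shift or a turn outside -1 to 1 is refused whole. A call with a gripper value outside its range is refused whole. The fingers move at their own pace and stop on an object; the grip force is fixed at half the most. Time passes only in rows, so rows that do not move let the fingers close, or fill a call up. It gives the time, the measured TCP pose, the force, the opening and the grip force at its end, in the units of the state.
- manip.get_state(): the state, without advancing time (a new reading comes with each control period).
- camera(name): name is "side" or "top" or "wrist"; returns a dict with "frame" (384x512x3 uint8, red, green, blue), "range_z" (384x512 float32, mm along the optical axis (not along the pixel's ray), 0 where there is no reading), "fx", "fy", "cx", "cy" (pixels), "R" (3x3) and "t" (3): a world point X has camera coordinates R X + t; the wrist camera has in their place "mount" (4x4, takes a point from camera to tool coordinates, whose origin is the TCP and whose axes are the flange's). Camera axes: x right, y down, z forward; pixel columns grow to the right and rows downward; lengths in mm; the calibration is good to about 2 mm. A picture is of the moment at which its call begins: read the wrist's pose just before it.
- order.sign_off(): hands the job in; it is judged then, once.
The state is a dict: "time_s": time; "joints": joint angles; "dq": joint speeds; "joint_efforts": joint torques, N m; "ee_pos": TCP position; "ee_rot": TCP orientation; "contact_force": force on the tool from outside, world axes, zero at the start; "torque": the same for the moment, N m; "gripper_width": finger opening in mm; "gripper_force": force on a finger pad.
Only numpy, scipy, OpenCV 4.12 (cv2) and the standard library are available. Lean on these libraries where they do the work, as an engineer would, in place of code of your own. Each camera call takes 0.05 s, during which the arm holds its last target. There are 200 camera calls.

## Working session

There is one attempt and no reset: what is moved stays moved. The work goes in short steps, Python scripts to look and compute and a tool call to move; the robot and the scene stay as the last step left them, time stands still between calls to the robot, and variables do not carry over. Pictures are saved under pics/ and viewed, at most 10 in all, crops included, and the job is handed in when it is done.

Besides the shell and the picture viewer there is one more tool, called after "Request:" as name(argument=value, ...) on one line, values as JSON. move_arm: Moves the arm, as the interface text tells. Its arguments: {"type":"object","properties":{"travel":{"type":"array"},"angular":{"type":"array"},"fingers":{"type":"array"}},"required":["travel","angular","fingers"]}

```bash
mkdir -p pics; ls
python3 - <<'E'
from station import manip,camera
import cv2,numpy as np
s=manip.get_state();print(s)
a=[camera(n) for n in("top","side")]
for n,c in zip(("top","side"),a):
    np.savez(f"{n}.npz",**c); print(n,c["R"],c["t"],c["fx"],c["cx"],c["cy"])
im=np.vstack([cv2.resize(c["frame"],(400,300)) for c in a])
cv2.imwrite("pics/a.png",cv2.cvtColor(np.hstack([a[0]["frame"],]),cv2.COLOR_RGB2BGR))
cv2.imwrite("pics/b.png",cv2.cvtColor(a[1]["frame"],cv2.COLOR_RGB2BGR))
E
```

```text
pics
{'time_s': 0.0, 'joints': array([ 1.07648606e+00,  2.07441905e-01,  1.54292067e+00, -7.90659263e-06,
        1.39349518e+00, -1.50522355e-01]), 'dq': array([-1.12855182e-03,  1.56545441e-03,  4.35366320e-04, -3.38366727e-04,
        9.98928743e-05, -1.66417151e-03]), 'joint_efforts': array([-1.17018528e-03, -3.70881271e+01, -2.81413007e+01,  6.96977670e-02,
        3.62902007e-02, -1.68416418e-04]), 'ee_pos': array([193.46189614, 540.6574411 , 215.29413722]), 'ee_rot': array([-0.53724135, -3.09459239,  0.00337778]), 'contact_force': array([-0.86606302,  0.00225542, -0.39625169]), 'torque': array([-0.00850285,  0.01517436, -0.00145562]), 'gripper_force': 0.0, 'gripper_width': 93.80185144293324}
top [[ 0.02001988 -0.99974758  0.01019688]
 [-0.99198691 -0.02113493 -0.1245604 ]
 [ 0.12474447 -0.00762148 -0.99215963]] [ 197.36893037  567.0374308  1353.70798778] 488.29773182089417 251.11873740553585 193.82252407490788
side [[ 0.98201907 -0.18746869  0.02222676]
 [-0.08676902 -0.55278677 -0.82879305]
 [ 0.1676594   0.81196199 -0.55911363]] [-526.42913186  274.33128195  928.36992269] 463.91362447887246 256.55797235375945 186.98621413413713
```

View pics/a.png

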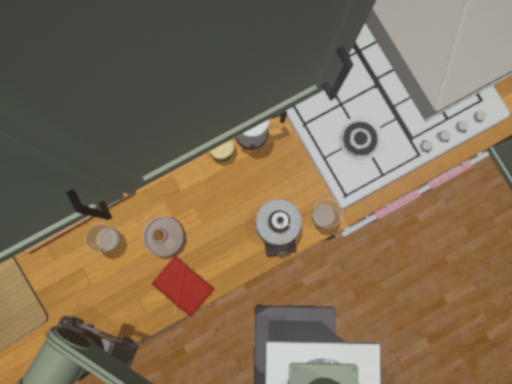

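View pics/b.png

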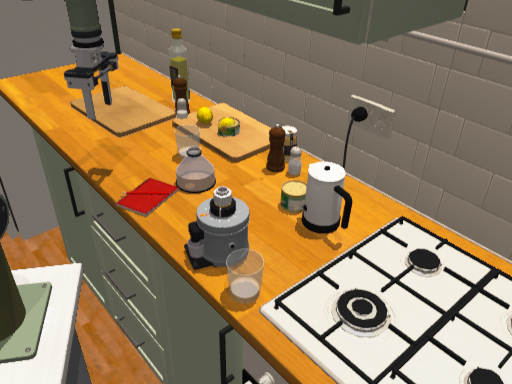

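The top view shows the grinder with its ring at about (280,220), the hopper at (163,237) and the glass at (326,215). In the side view the grinder's throat is near (222,195), with the kettle and the tin (293,195) behind it. Next I locate the axis and the orange mark.

```bash
cat > h.py <<'E'
import numpy as np,cv2
def ray(c,u,v,z):
    R,t=c["R"],c["t"]; o=-R.T@t; d=R.T@np.array([(u-c["cx"])/c["fx"],(v-c["cy"])/c["fy"],1.])
    return o+d*(z-o[2])/d[2]
def pts(c):
    v,u=np.mgrid[:384,:512]; z=c["range_z"].astype(float)
    P=np.stack([(u-c["cx"])/c["fx"]*z,(v-c["cy"])/c["fy"]*z,z],-1)
    return (P-c["t"])@c["R"]
E
python3 - <<'E'
from h import *
c=dict(np.load("top.npz")); s=dict(np.load("side.npz"))
for n,c in(("top",c),("side",s)):
    P=pts(c); f=c["frame"]; hsv=cv2.cvtColor(f,cv2.COLOR_RGB2HSV)
    g=ray(c,280,220,177) if n=="top" else g
    d=np.hypot(P[...,0]-g[0],P[...,1]-g[1]); ok=c["range_z"]>0
    print(n,g)
    m=ok&(d<80)&(abs(P[...,2]-126)<6)
    v,u=np.nonzero(m); Q=P[m]
    # circle fit of outer contour via minEnclosingCircle
    (cx,cy),r=cv2.minEnclosingCircle(Q[:,:2].astype(np.float32)); print("plate",cx,cy,r,np.median(Q[:,2]))
    m=ok&(d<45)&(P[...,2]>168)&(P[...,2]<190)
    Q=P[m];(cx,cy),r=cv2.minEnclosingCircle(Q[:,:2].astype(np.float32)); print("ring",cx,cy,r,Q[:,2].max(),len(Q))
    o=(hsv[...,0]<15)&(hsv[...,1]>140)&(hsv[...,2]>130)&(d<62)&ok&(P[...,2]>110)
    print("orange",o.sum(),P[o].mean(0) if o.any() else 0)
    x0=280 if n=="top" else 222;y0=220 if n=="top" else 215
    cr=f[y0-45:y0+45,x0-60:x0+60]
    cv2.imwrite(f"pics/c_{n}.png",cv2.cvtColor(cv2.resize(cr,None,fx=5,fy=5,interpolation=2),cv2.COLOR_RGB2BGR))
    if n=="top":
        # cabinet height
        for uv in((300,90),(200,130),(330,60)): print("cab",uv,P[uv[1],uv[0]])
        for uv in((163,237),(326,200),(255,135),(222,150)): print(uv,P[uv[1],uv[0]])
E
```

```text
top [479.65717955 135.65219759 177.        ]
plate 480.8938903808594 135.31387329101562 59.95923614501953 125.79752023718923
ring 480.6354675292969 135.49281311035156 20.334312438964844 189.86298889777416 153
orange 0 0
cab (300, 90) [683.09066143 129.93788868 573.47324055]
cab (200, 130) [586.06080651 297.30328696 651.29014689]
cab (330, 60) [694.05782642  95.28287668 683.66317293]
(163, 237) [436.65407169 459.92483193  -1.23932374]
(326, 200) [545.46812482   1.7385045   70.68183622]
(255, 135) [702.30686223 202.96331604 161.87178033]
(222, 150) [683.45488313 294.10099717  55.1624389 ]
side [479.65717955 135.65219759 177.        ]
plate 480.6841125488281 136.4910430908203 61.485084533691406 126.35505809047424
ring 481.1603088378906 135.20602416992188 21.11426544189453 185.8676088918482 219
orange 4 [436.97994079 125.80123625 128.15874939]
```

```bash
cd pics; python3 -c "
import cv2,numpy as np
a=cv2.imread('c_top.png');b=cv2.imread('c_side.png')
cv2.imwrite('c.png',cv2.resize(np.vstack([a,b]),(400,600)))"
```

```text
(no output)
```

View pics/c.png

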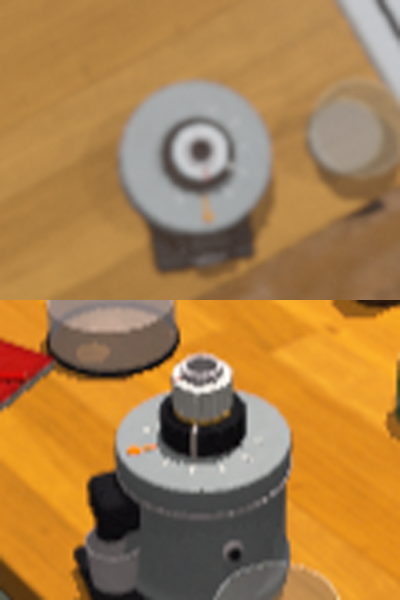

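The axis fits at (481, 135.5) in both views, with the plate at z=126 and the orange mark at about −167° from it. In the crop the white line faces the side camera. I'm moving above the axis now: −407 in tool x and −284 in tool y, over 15 rows.

Request:
move_arm(travel=[[-0.905,-0.63,0],[-0.905,-0.63,0],[-0.905,-0.63,0],[-0.905,-0.63,0],[-0.905,-0.63,0]], angular=[[0,0,0],[0,0,0],[0,0,0],[0,0,0],[0,0,0]], fingers=[0,0,0,0,0])

```text
time_s: 0.6
ee_pos: [290.0, 405.2, 215.9]
ee_rot: [-0.537, -3.095, 0.001]
contact_force: [0.5, -0.1, 0.3]
gripper_width: 93.9
gripper_force: 0.0
```

Request:
move_arm(travel=[[-0.905,-0.63,0],[-0.905,-0.63,0],[-0.905,-0.63,0],[-0.905,-0.63,0],[-0.905,-0.63,0]], angular=[[0,0,0],[0,0,0],[0,0,0],[0,0,0],[0,0,0]], fingers=[0,0,0,0,0])

```text
time_s: 1.1
ee_pos: [386.0, 270.6, 216.0]
ee_rot: [-0.537, -3.095, 0.001]
contact_force: [0.4, 0.5, -0.6]
gripper_width: 94.2
gripper_force: 0.0
```

Request:
move_arm(travel=[[-0.9,-0.63,0],[-0.9,-0.63,0],[-0.8,-0.55,0],[0,0,0],[0,0,0]], angular=[[0,0,0],[0,0,0],[0,0,0],[0,0,0],[0,0,0]], fingers=[0,0,0,0,0])

```text
time_s: 1.6
ee_pos: [440.5, 194.3, 216.0]
ee_rot: [-0.54, -3.093, -0.0]
contact_force: [-0.2, 0.1, 0.1]
gripper_width: 94.2
gripper_force: 0.0
```

```bash
cat >> h.py <<'E'
from scipy.spatial.transform import Rotation as Ro
def wrist(name):
    from station import manip,camera
    s=manip.get_state(); c=dict(camera("wrist")); M=np.array(c["mount"])
    T=np.eye(4);T[:3,:3]=Ro.from_rotvec(s["ee_rot"]).as_matrix();T[:3,3]=s["ee_pos"]
    W=np.linalg.inv(T@M); c["R"],c["t"]=W[:3,:3],W[:3,3]
    cv2.imwrite(f"pics/{name}.png",cv2.cvtColor(c["frame"],cv2.COLOR_RGB2BGR))
    return s,c
E
python3 - <<'E'
from h import *
s,c=wrist("w1"); print(s["ee_pos"],s["ee_rot"],s["torque"],np.array(c["mount"]))
np.savez("w1.npz",**c)
P=pts(c);ok=c["range_z"]>0
d=np.hypot(P[...,0]-481,P[...,1]-135.5)
for lo,hi,n in((120,131,"plate"),(170,190,"ring"),(145,153,"dial")):
    Q=P[ok&(d<75)&(P[...,2]>lo)&(P[...,2]<hi)]
    if len(Q): print(n,len(Q),cv2.minEnclosingCircle(Q[:,:2].astype(np.float32)),np.median(Q[:,2]))
E
```

```text
[440.50649426 194.30840877 215.98774027] [-5.39578313e-01 -3.09345848e+00 -2.36867047e-04] [-0.01200674 -0.02596365 -0.03200381] [[-5.91853599e-04 -9.68224756e-01 -2.50080931e-01  7.30282574e+01]
 [ 9.99999223e-01 -8.47348312e-04  9.13986011e-04  8.79398485e-01]
 [-1.09684954e-03 -2.50080196e-01  9.68224505e-01 -1.67670065e+02]
 [ 0.00000000e+00  0.00000000e+00  0.00000000e+00  1.00000000e+00]]
plate 4768 ((479.4637145996094, 139.9311981201172), 59.65253448486328) 125.3063611611432
ring 996 ((478.7768859863281, 139.58151245117188), 20.173002243041992) 176.67835681355893
dial 1133 ((479.948486328125, 138.90087890625), 29.432920455932617) 149.19325087946538
```

View pics/w1.png

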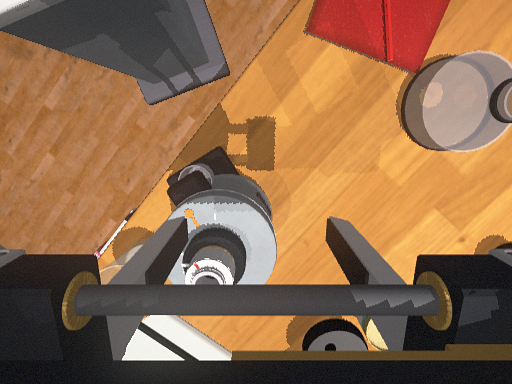

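The wrist view shows the grinder at about (215,250) with the ring near (210,275), between finger tips at about (180,225) and (335,225). The wrist fit gives y≈139 against 135.5 from the fixed cameras, so I aim for (480,137), descend around the ring and re-measure before closing.

Request:
move_arm(travel=[[-0.95,-0.67,0],[-0.95,-0.67,0],[0,0,0.8],[0,0,0.85],[0,0,0]], angular=[[0,0,0],[0,0,0],[0,0,0],[0,0,0],[0,0,0]], fingers=[0,0,0,0,0])

```text
time_s: 2.15
ee_pos: [477.2, 138.1, 163.3]
ee_rot: [-0.534, -3.088, 0.003]
contact_force: [-0.3, 0.8, 0.1]
gripper_width: 94.0
gripper_force: 0.0
```

```bash
cat > look.py <<'E'
from h import *
import sys
s,c=wrist(sys.argv[1]); print(s["ee_pos"],s["ee_rot"],s["torque"],s["joints"],s["joint_efforts"][5])
np.savez(sys.argv[1]+".npz",**c)
P=pts(c);ok=c["range_z"]>0
d=np.hypot(P[...,0]-480,P[...,1]-137)
for lo,hi,n in((120,131,"plate"),(170,190,"ring"),(145,153,"dial")):
    r=75 if n=="plate" else 36
    Q=P[ok&(d<r)&(P[...,2]>lo)&(P[...,2]<hi)]
    if len(Q): print(n,len(Q),cv2.minEnclosingCircle(Q[:,:2].astype(np.float32)),np.median(Q[:,2]))
E
python3 look.py w2
```

```text
[477.21858147 138.14624508 163.26620455] [-5.33771220e-01 -3.08750211e+00  3.02666091e-03] [ 0.00046706 -0.02813962 -0.01554258] [ 1.07107001e-01  9.83036037e-02  1.78113373e+00  4.39249763e-04
  1.27065641e+00 -1.12144270e+00] 0.002692509369808249
plate 11132 ((480.1335144042969, 138.98402404785156), 59.82046127319336) 125.36941291097264
ring 2909 ((480.0077819824219, 139.06411743164062), 20.438451766967773) 176.91186534048782
dial 1846 ((480.1085205078125, 138.7664031982422), 29.388320922851562) 149.25605786953378
```

View pics/w2.png

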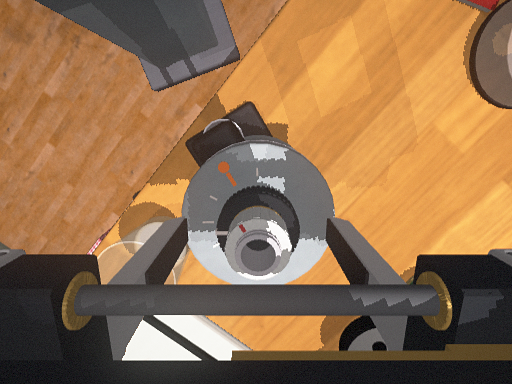

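The view shows the ring centred between the fingers at (258,250), the orange mark at about (226,172) and the dial's white line around (222,233). I shift slightly in x, raise 2.5 mm and close.

Request:
move_arm(travel=[[-0.09,0,-0.09],[0,0,0],[0,0,0],[0,0,0],[0,0,0]], angular=[[0,0,0],[0,0,0],[0,0,0],[0,0,0],[0,0,0]], fingers=[0,1,1,1,1])

```text
time_s: 2.7
ee_pos: [483.7, 136.6, 170.1]
ee_rot: [0.537, 3.095, 0.0]
contact_force: [-0.3, 0.4, 0.3]
gripper_width: 65.4
gripper_force: 0.0
```

Run:
```python
from h import *
c=dict(np.load("w2.npz")); f=c["frame"]; hsv=cv2.cvtColor(f,cv2.COLOR_RGB2HSV)
P=pts(c); ax=np.array([480.,139.]); d=np.hypot(*(P[...,:2]-ax).transpose(2,0,1)); z=P[...,2]
a=np.degrees(np.arctan2(P[...,1]-ax[1],P[...,0]-ax[0]))
o=(hsv[...,0]<14)&(hsv[...,1]>140)&(d<58)&(d>30)&(abs(z-126)<5)
print("orange",o.sum(),P[o].mean(0),np.median(a[o]))
w=(hsv[...,1]<60)&(hsv[...,2]>120)&(d<31)&(d>22)&(z<152)&(z>128)
print("white",w.sum()); h=np.histogram(a[w],bins=72,range=(-180,180))
print([(int(e),int(n)) for n,e in zip(h[0],h[1]) if n>3])
```

```text
orange 153 [436.09325099 129.88692227 126.10338777] -168.49776916500943
white 50
[(-115, 17), (-110, 30)]
```

```bash
python3 look.py w3
```

```text
[483.74077573 136.5893085  170.13436396] [5.37098961e-01 3.09452225e+00 3.52014828e-04] [ 0.02938641  0.04459666 -0.01735351] [ 1.02856795e-01  9.66704513e-02  1.76761240e+00 -2.90244113e-06
  1.27647361e+00 -1.12423388e+00] 0.0004198173337499611
plate 10150 ((480.1130065917969, 138.95677185058594), 59.84406661987305) 125.34150643641794
ring 3162 ((479.9068298339844, 137.03367614746094), 35.97783279418945) 177.011179173338
dial 1737 ((480.0495300292969, 138.71630859375), 29.379365921020508) 149.21847858568782
```

Request:
move_arm(travel=[[0.12,0.01,0.12],[0,0,0],[0,0,0],[0,0,0],[0,0,0]], angular=[[0,0,0],[0,0,0],[0,0,0],[0,0,0],[0,0,0]], fingers=[0.3,0.3,1,1,1])

```text
time_s: 3.25
ee_pos: [480.3, 138.0, 166.1]
ee_rot: [0.537, 3.095, 0.0]
contact_force: [0.3, -0.0, 0.4]
gripper_width: 45.3
gripper_force: 0.0
```

Request:
move_arm(travel=[[0,0,0],[0,0,0],[0,0,0],[0,0,0],[0,0,0]], angular=[[0,0,0],[0,0,0],[0,0,0],[0,0,0],[0,0,0]], fingers=[1,1,1,1,1])

```text
time_s: 3.75
ee_pos: [480.3, 137.9, 166.1]
ee_rot: [0.537, 3.095, -0.0]
contact_force: [-1.0, 0.1, 0.6]
gripper_width: 39.6
gripper_force: 30.0
```

```bash
cat > st.py <<'E'
from station import manip
import numpy as np
np.set_printoptions(precision=3,suppress=True)
s=manip.get_state(); r=s["ee_rot"]
if r[1]>0:r=-r
y=2*np.arctan2(r[1],r[0])-np.pi/2
print(s["time_s"],s["ee_pos"],"yaw",(y+2*np.pi)%(2*np.pi),"F",s["contact_force"],"T",s["torque"],"j6",s["joints"][5],s["joint_efforts"][5],"w",s["gripper_width"],s["gripper_force"])
E
python3 st.py
```

```text
3.75 [480.294 137.882 166.122] yaw 1.2269942563809835 F [-1.033  0.144  0.605] T [-0.127 -0.062 -0.002] j6 -1.1205360937718907 0.0033573320251889527 w 39.617306772957804 30.000184178352356
```

Gripped cleanly at 39.6 mm with negligible side force. Loosening anticlockwise, which is negative about tool z.

Request:
move_arm(travel=[[0,0,0],[0,0,0],[0,0,0],[0,0,0],[0,0,0]], angular=[[0,0,-0.7],[0,0,-0.7],[0,0,-0.7],[0,0,-0.7],[0,0,-0.7]], fingers=[1,1,1,1,1])

```text
time_s: 4.25
ee_pos: [480.3, 137.7, 166.1]
ee_rot: [0.124, -3.139, 0.001]
contact_force: [-1.4, -1.7, 0.5]
gripper_width: 39.5
gripper_force: 30.0
```

```bash
python3 st.py
```

```text
4.25 [480.266 137.732 166.061] yaw 1.6495697150294584 F [-1.42  -1.659  0.483] T [-0.175 -0.009 -0.233] j6 -1.543284687050171 0.43215307407081127 w 39.52883482003018 29.999864995479584
```

Request:
move_arm(travel=[[0,0,0],[0,0,0],[0,0,0],[0,0,0],[0,0,0]], angular=[[0,0,-0.8],[0,0,-0.8],[0,0,-0.8],[0,0,-0.8],[0,0,-0.8]], fingers=[1,1,1,1,1])

```text
time_s: 4.75
ee_pos: [480.3, 137.6, 166.1]
ee_rot: [0.867, -3.019, 0.001]
contact_force: [-0.6, -2.2, -0.0]
gripper_width: 39.5
gripper_force: 30.0
```

```bash
python3 st.py;  python3 look.py w4
```

```text
4.75 [480.311 137.556 166.061] yaw 2.130046747941856 F [-0.59  -2.23  -0.025] T [-0.334  0.062 -0.26 ] j6 -2.0237755781560116 0.5295770801603794 w 39.52288368360821 29.999689757823944
[480.31139749 137.55628297 166.06141067] [ 8.67023191e-01 -3.01942347e+00  1.16590467e-03] [-0.33385005  0.06193619 -0.25975248] [ 1.06034679e-01  9.53882907e-02  1.77807120e+00 -7.93451704e-04
  1.26815487e+00 -2.02377558e+00] 0.5295770801603794
plate 9511 ((480.2821960449219, 138.62498474121094), 59.82979202270508) 125.40449536998919
ring 3574 ((472.044921875, 133.6068115234375), 31.57264518737793) 177.20516395316352
dial 1324 ((474.660888671875, 134.863037109375), 27.898433685302734) 149.31358792821885
```

View pics/w4.png

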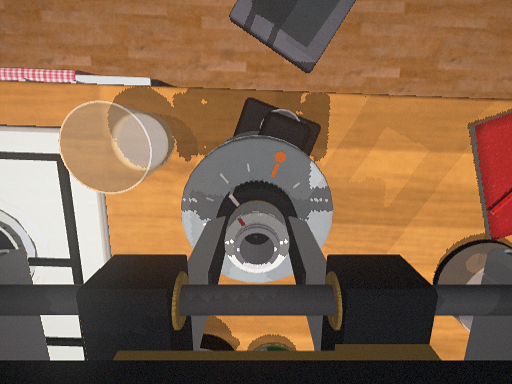

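The ring's red mark stayed in the jaws at (241,222), so there was no slip over 0.90 rad. The white line at (235,198) is still two marks from orange (280,158). I turn a little more for margin, then open and lower onto the dial.

Request:
move_arm(travel=[[0,0,0],[0,0,0],[0,0,0],[0,0,0],[0,0,0]], angular=[[0,0,-0.5],[0,0,0],[0,0,0],[0,0,0],[0,0,0]], fingers=[1,1,1,0,0])

```text
time_s: 5.3
ee_pos: [480.1, 138.6, 166.0]
ee_rot: [-0.951, 2.994, 0.002]
contact_force: [-0.0, -0.7, -0.6]
gripper_width: 52.2
gripper_force: 0.0
```

Request:
move_arm(travel=[[0,0,0],[0,0,0],[0,0,0],[0,0,0.4],[0,0,0.4]], angular=[[0,0,0],[0,0,0],[0,0,0],[0,0,0],[0,0,0]], fingers=[0,0,0,0,0])

```text
time_s: 5.8
ee_pos: [480.3, 138.1, 141.3]
ee_rot: [-0.952, 2.993, -0.0]
contact_force: [0.5, 0.4, -0.1]
gripper_width: 91.6
gripper_force: 0.0
```

```bash
python3 st.py;  python3 look.py w5
```

```text
5.8 [480.347 138.068 141.34 ] yaw 2.1869330046382887 F [ 0.466  0.378 -0.097] T [ 0.064  0.03  -0.042] j6 -2.080458368758827 -0.00025734363589435816 w 91.62540667702523 0.0
[480.34700047 138.0680442  141.33966465] [-9.52411400e-01  2.99313180e+00 -6.94490781e-05] [ 0.06426066  0.02981696 -0.04159307] [ 1.06502085e-01  1.24370808e-01  1.80170611e+00  7.88492005e-05
  1.21493317e+00 -2.08045837e+00] -0.00025734363589435816
plate 12089 ((480.2962341308594, 138.32730102539062), 59.83467483520508) 125.40010024303977
ring 3360 ((479.92572021484375, 138.4898223876953), 20.436473846435547) 176.86883612718384
dial 2332 ((480.07958984375, 138.6215362548828), 29.497560501098633) 149.25965887091928
```

Request:
move_arm(travel=[[0,0,0],[0,0,0],[0,0,0],[0,0,0],[0,0,0]], angular=[[0,0,0],[0,0,0],[0,0,0],[0,0,0],[0,0,0]], fingers=[1,1,1,1,1])

```text
time_s: 6.35
ee_pos: [480.6, 138.0, 142.5]
ee_rot: [-0.952, 2.993, -0.0]
contact_force: [0.1, 0.1, -0.5]
gripper_width: 57.4
gripper_force: 0.2
```

Request:
move_arm(travel=[[0,0,0],[0,0,0],[0,0,0],[0,0,0],[0,0,0]], angular=[[0,0,0],[0,0,0],[0,0,0.4],[0,0,0.4],[0,0,0]], fingers=[1,1,1,1,1])

```text
time_s: 6.85
ee_pos: [480.7, 137.8, 142.4]
ee_rot: [-0.807, 3.035, -0.001]
contact_force: [1.1, -1.4, 1.3]
gripper_width: 56.4
gripper_force: 30.0
```

```bash
python3 st.py
```

```text
6.85 [480.701 137.797 142.44 ] yaw 2.0907965899242713 F [ 1.083 -1.403  1.272] T [-0.18  -0.111 -0.094] j6 -1.984385822961864 0.10316357715055346 w 56.378951305484144 30.000582933425903
```

Request:
move_arm(travel=[[0,0,0],[0,0,0],[0,0,0],[0,0,0],[0,0,0]], angular=[[0,0,0.8],[0,0,0.8],[0,0,0.8],[0,0,0.8],[0,0,0.8]], fingers=[1,1,1,1,1])

```text
time_s: 7.35
ee_pos: [480.7, 137.8, 142.4]
ee_rot: [-0.059, 3.14, -0.001]
contact_force: [1.2, -2.2, 0.3]
gripper_width: 56.0
gripper_force: 30.0
```

Request:
move_arm(travel=[[0,0,0],[0,0,0],[0,0,0],[0,0,0],[0,0,0]], angular=[[0,0,0.8],[0,0,0.8],[0,0,0.8],[0,0,0.8],[0,0,0.7]], fingers=[1,1,1,1,1])

```text
time_s: 7.85
ee_pos: [480.8, 137.7, 142.5]
ee_rot: [0.67, 3.068, -0.0]
contact_force: [-0.1, -1.4, 1.8]
gripper_width: 56.4
gripper_force: 30.0
```

```bash
python3 st.py
cat > dial.py <<'E'
from h import *
import sys
c=dict(np.load(sys.argv[1]+".npz")); f=c["frame"]; hsv=cv2.cvtColor(f,cv2.COLOR_RGB2HSV)
P=pts(c); ax=np.array([480.1,138.6]); d=np.hypot(*(P[...,:2]-ax).transpose(2,0,1)); z=P[...,2]
a=np.degrees(np.arctan2(P[...,1]-ax[1],P[...,0]-ax[0]))%360
o=(hsv[...,0]<14)&(hsv[...,1]>140)&(d<58)&(d>30)&(abs(z-126)<5)
w=(hsv[...,1]<60)&(hsv[...,2]>110)&(d<31)&(d>22)&(z<152)&(z>128)
h=np.histogram(a[w],bins=120,range=(0,360))
print("orange",o.sum(),np.median(a[o]),"white",[(int(e),int(n)) for n,e in zip(*h) if n>3])
E
python3 look.py w6; python3 dial.py w6
```

```text
7.85 [480.759 137.736 142.48 ] yaw 1.1408476594982329 F [-0.123 -1.407  1.762] T [-0.309 -0.131  0.12 ] j6 -1.0343235338499934 -0.5350423604249954 w 56.423202025404734 29.997749626636505
[480.75851928 137.73588932 142.48030962] [ 6.69884076e-01  3.06796071e+00 -4.58464570e-04] [-0.30859298 -0.13095519  0.11979   ] [ 1.06264700e-01  1.23276918e-01  1.80032537e+00 -7.49590785e-04
  1.21680230e+00 -1.03432353e+00] -0.5350423604249954
plate 10247 ((480.29229736328125, 138.90414428710938), 60.01459503173828) 125.3786834921422
ring 4364 ((471.205078125, 140.98910522460938), 34.63095474243164) 177.0894622994071
dial 2467 ((473.3391418457031, 140.1329345703125), 34.522003173828125) 149.28464138871504
orange 196 191.24481336306962 white [(186, 40), (189, 41), (192, 7), (225, 9), (228, 6)]
```

View pics/w6.png

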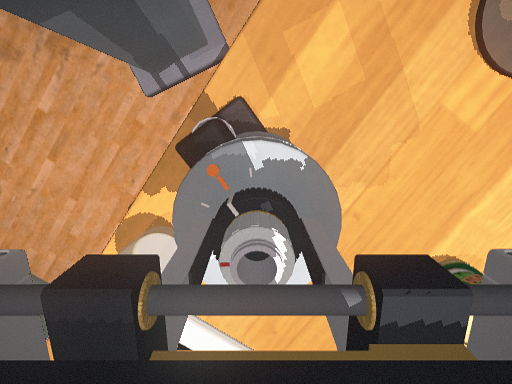

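The white line at (233,207) lies in line with the orange bar (about −0.03 rad). Now I open, rise to the ring and look for the dial springing.

Request:
move_arm(travel=[[0,0,0],[0,0,0],[0,0,0],[0,0,0],[0,0,0]], angular=[[0,0,0],[0,0,0],[0,0,0],[0,0,0],[0,0,0]], fingers=[1,0,0,0,0])

```text
time_s: 8.4
ee_pos: [479.9, 138.2, 141.7]
ee_rot: [-0.666, -3.069, -0.0]
contact_force: [0.4, 0.4, -0.3]
gripper_width: 84.9
gripper_force: 0.0
```

Request:
move_arm(travel=[[0,0,-0.39],[0,0,-0.39],[0,0,0],[0,0,0],[0,0,0]], angular=[[0,0,0],[0,0,0],[0,0,0],[0,0,0],[0,0,0]], fingers=[0,0,0,0,0.3])

```text
time_s: 8.9
ee_pos: [480.1, 138.0, 165.5]
ee_rot: [-0.667, -3.07, -0.0]
contact_force: [0.0, -0.0, 0.2]
gripper_width: 89.1
gripper_force: 0.0
```

```bash
python3 st.py;python3 look.py w7; python3 dial.py w7
```

```text
8.9 [480.106 138.007 165.455] yaw 1.1430272905251009 F [ 0.019 -0.043  0.199] T [-0.017 -0.058  0.002] j6 -1.0365653295396973 -0.00014346818261401495 w 89.09713379095844 0.0
[480.10617696 138.00675356 165.45463236] [-6.66816049e-01 -3.06995907e+00 -4.30789352e-06] [-0.0173714  -0.05815506  0.00246244] [ 1.06467683e-01  9.58343198e-02  1.77893412e+00  1.91201028e-05
  1.26687049e+00 -1.03656533e+00] -0.00014346818261401495
plate 11117 ((479.9947204589844, 138.9803924560547), 59.79209518432617) 125.33874779765252
ring 2843 ((480.0523986816406, 138.7327880859375), 20.611122131347656) 176.93516206206917
dial 1817 ((479.9126281738281, 139.132568359375), 29.266727447509766) 149.23140003844657
orange 148 190.9989198265577 white [(186, 25), (189, 30), (192, 8)]
```

Dial stays at the mark (~0.02 rad). I grip the ring and retighten in steps, watching the torque.

Request:
move_arm(travel=[[0,0,0],[0,0,0],[0,0,0],[0,0,0],[0,0,0]], angular=[[0,0,0],[0,0,0],[0,0,0],[0,0,0],[0,0,0]], fingers=[1,1,1,1,1])

```text
time_s: 9.45
ee_pos: [480.2, 138.0, 165.4]
ee_rot: [-0.667, -3.07, 0.0]
contact_force: [0.0, -0.6, 0.8]
gripper_width: 45.3
gripper_force: 0.0
```

Request:
move_arm(travel=[[0,0,0],[0,0,0],[0,0,0],[0,0,0],[0,0,0]], angular=[[0,0,0],[0,0,0],[0,0,0],[0,0,0],[0,0,0]], fingers=[1,1,1,1,1])

```text
time_s: 9.95
ee_pos: [480.2, 138.0, 165.4]
ee_rot: [-0.667, -3.07, 0.0]
contact_force: [0.5, -0.7, -0.3]
gripper_width: 39.6
gripper_force: 30.0
```

```bash
python3 st.py
```

```text
9.95 [480.199 137.966 165.441] yaw 1.143043418672904 F [ 0.491 -0.659 -0.257] T [-0.094 -0.017  0.01 ] j6 -1.036580085620497 0.007377898728009313 w 39.56035437588802 29.99996781349182
```

Request:
move_arm(travel=[[0,0,0],[0,0,0],[0,0,0],[0,0,0],[0,0,0]], angular=[[0,0,0.4],[0,0,0.4],[0,0,0.4],[0,0,0.4],[0,0,0.4]], fingers=[1,1,1,1,1])

```text
time_s: 10.45
ee_pos: [480.3, 138.1, 165.4]
ee_rot: [1.031, 2.967, -0.0]
contact_force: [0.5, 0.2, -0.7]
gripper_width: 39.6
gripper_force: 30.0
```

```bash
python3 st.py
```

```text
10.45 [480.272 138.068 165.433] yaw 0.9018596246920527 F [ 0.51   0.231 -0.693] T [ 0.013 -0.07   0.276] j6 -0.7952063546855297 -0.1400503283366561 w 39.56606429811746 29.999020993709564
```

Request:
move_arm(travel=[[0,0,0],[0,0,0],[0,0,0],[0,0,0],[0,0,0]], angular=[[0,0,0.4],[0,0,0.4],[0,0,0.4],[0,0,0.4],[0,0,0.4]], fingers=[1,1,1,1,1])

```text
time_s: 10.95
ee_pos: [480.3, 138.1, 165.4]
ee_rot: [1.379, 2.822, 0.0]
contact_force: [0.4, 0.0, -0.1]
gripper_width: 39.3
gripper_force: 30.0
```

```bash
python3 st.py
```

```text
10.95 [480.334 138.135 165.423] yaw 0.6618402506143184 F [ 0.431  0.013 -0.129] T [0.003 0.    0.238] j6 -0.5552053349305858 -0.13981858268380165 w 39.299631185984964 29.998971819877625
```

Request:
move_arm(travel=[[0,0,0],[0,0,0],[0,0,0],[0,0,0],[0,0,0]], angular=[[0,0,0.2],[0,0,0.2],[0,0,0.2],[0,0,0.2],[0,0,0.2]], fingers=[1,1,1,1,1])

```text
time_s: 11.45
ee_pos: [480.4, 138.1, 165.4]
ee_rot: [1.547, 2.734, 0.001]
contact_force: [0.9, 0.0, -2.6]
gripper_width: 39.4
gripper_force: 30.0
```

```bash
python3 st.py
```

```text
11.45 [480.399 138.149 165.444] yaw 0.5412534800535971 F [ 0.928  0.039 -2.643] T [ 0.151 -0.278  0.202] j6 -0.43480614480819957 0.05333586595952511 w 39.352453406082475 29.999405443668365
```

Request:
move_arm(travel=[[0,0,0],[0,0,0],[0,0,0],[0,0,0],[0,0,0]], angular=[[0,0,0.2],[0,0,0.2],[0,0,0.2],[0,0,0.2],[0,0,0.2]], fingers=[1,1,1,1,1])

```text
time_s: 11.95
ee_pos: [480.5, 138.2, 165.4]
ee_rot: [1.708, 2.636, 0.001]
contact_force: [1.9, 2.2, -2.8]
gripper_width: 39.4
gripper_force: 30.0
```

```bash
python3 st.py
```

```text
11.95 [480.45  138.178 165.429] yaw 0.4210399043318329 F [ 1.94   2.219 -2.775] T [ 0.322 -0.446  0.28 ] j6 -0.31460120527821583 0.05652228486724198 w 39.41256811382264 29.99910145998001
```

Request:
move_arm(travel=[[0,0,0],[0,0,0],[0,0,0],[0,0,0],[0,0,0]], angular=[[0,0,0.2],[0,0,0.2],[0,0,0.2],[0,0,0.2],[0,0,0.2]], fingers=[1,1,1,1,1])

```text
time_s: 12.45
ee_pos: [480.5, 138.2, 165.5]
ee_rot: [1.863, 2.529, 0.001]
contact_force: [3.8, 3.0, -3.1]
gripper_width: 39.4
gripper_force: 30.0
```

```bash
python3 st.py
```

```text
12.45 [480.486 138.178 165.478] yaw 0.30099078334779605 F [ 3.777  2.998 -3.136] T [ 0.494 -0.692  0.222] j6 -0.19455758680261998 0.057443410623818636 w 39.44166799211563 29.998922646045685
```

Request:
move_arm(travel=[[0,0,0],[0,0,0],[0,0,0],[0,0,0],[0,0,0]], angular=[[0,0,0.2],[0,0,0.2],[0,0,0.2],[0,0,0],[0,0,0]], fingers=[1,1,1,1,1])

```text
time_s: 12.95
ee_pos: [480.5, 138.2, 165.5]
ee_rot: [1.952, 2.461, 0.001]
contact_force: [4.4, 3.1, -3.8]
gripper_width: 39.2
gripper_force: 30.0
```

```bash
python3 st.py
```

```text
12.95 [480.544 138.167 165.466] yaw 0.22939521098771287 F [ 4.381  3.1   -3.777] T [ 0.493 -0.763  0.142] j6 -0.12305683574767898 0.09234157623723149 w 39.19514204954011 29.999009370803833
```

```bash
python3 look.py w8|tail -1; python3 dial.py w8
cat > red.py <<'E'
from h import *
import sys
for n in sys.argv[1:]:
    c=dict(np.load(n+".npz")); hsv=cv2.cvtColor(c["frame"],cv2.COLOR_RGB2HSV); P=pts(c)
    d=np.hypot(P[...,0]-480.1,P[...,1]-138.6)
    m=((hsv[...,0]<8)|(hsv[...,0]>172))&(hsv[...,1]>130)&(d<24)&(P[...,2]>165)&(P[...,2]<182)
    q=P[m].mean(0); print(n,m.sum(),q,"rad",np.arctan2(q[1]-138.6,q[0]-480.1))
E
python3 red.py w3 w4 w5 w6 w7 w8
```

```text
dial 1322 ((478.7848815917969, 145.540283203125), 28.29850959777832) 149.13072335765486
orange 140 190.88475449521576 white []
w3 23 [464.05948983 135.08048782 176.95447782] rad -2.925601383440724
w4 24 [473.23627055 123.74657972 177.17166572] rad -2.0036649296066495
w5 35 [474.14625529 123.08086074 177.12712092] rad -1.9371191882302847
w6 27 [474.20133398 123.1133957  176.90667853] rad -1.9347193016843423
w7 24 [474.19513343 123.28540674 177.19858861] rad -1.9388025641575404
w8 23 [464.15999489 134.072299   176.96022415] rad -2.8648356846854615
```

Request:
move_arm(travel=[[0,0,0],[0,0,0],[0,0,0],[0,0,0],[0,0,0]], angular=[[0,0,0.12],[0,0,0.12],[0,0,0.12],[0,0,0.12],[0,0,0.12]], fingers=[1,1,1,1,1])

```text
time_s: 13.5
ee_pos: [480.6, 138.2, 165.5]
ee_rot: [2.04, 2.389, 0.001]
contact_force: [4.5, 3.6, -3.7]
gripper_width: 39.5
gripper_force: 30.0
```

```bash
python3 st.py
```

```text
13.5 [480.577 138.184 165.488] yaw 0.15742046477925875 F [ 4.478  3.567 -3.67 ] T [ 0.554 -0.836  0.354] j6 -0.05098752143142518 0.16583707183599472 w 39.51042077858443 29.99890923500061
```

Request:
move_arm(travel=[[0,0,0],[0,0,0],[0,0,0],[0,0,0],[0,0,0]], angular=[[0,0,0.12],[0,0,0.12],[0,0,0.12],[0,0,0.12],[0,0,0.12]], fingers=[1,1,1,1,1])

```text
time_s: 14.0
ee_pos: [480.6, 138.2, 165.5]
ee_rot: [2.124, 2.314, 0.001]
contact_force: [4.0, 3.1, -3.6]
gripper_width: 39.3
gripper_force: 30.0
```

```bash
python3 st.py
```

```text
14.0 [480.597 138.178 165.489] yaw 0.0855660925835453 F [ 4.002  3.064 -3.648] T [ 0.456 -0.778  0.294] j6 0.020875755501506586 0.21661233622580767 w 39.32364410546591 29.99881625175476
```

Request:
move_arm(travel=[[0,0,0],[0,0,0],[0,0,0],[0,0,0],[0,0,0]], angular=[[0,0,0.12],[0,0,0.12],[0,0,0.12],[0,0,0.12],[0,0,0.12]], fingers=[1,1,1,1,1])

```text
time_s: 14.5
ee_pos: [480.7, 138.2, 165.5]
ee_rot: [2.206, 2.236, 0.002]
contact_force: [4.4, 3.0, -4.3]
gripper_width: 39.4
gripper_force: 30.0
```

```bash
python3 st.py
```

```text
14.5 [480.661 138.187 165.535] yaw 0.013555883811626757 F [ 4.392  2.971 -4.337] T [ 0.552 -0.76   0.28 ] j6 0.09291062075365052 0.20218824036419392 w 39.352107190643714 29.998681247234344
```

Request:
move_arm(travel=[[0,0,0],[0,0,0],[0,0,0],[0,0,0],[0,0,0]], angular=[[0,0,0.1],[0,0,0.1],[0,0,0.1],[0,0,0.1],[0,0,0.1]], fingers=[1,1,1,1,1])

```text
time_s: 15.0
ee_pos: [480.7, 138.2, 165.5]
ee_rot: [2.272, 2.169, 0.002]
contact_force: [3.5, 3.6, -4.0]
gripper_width: 39.1
gripper_force: 30.0
```

```bash
python3 st.py; python3 look.py w9 >/dev/null; python3 red.py w9
```

```text
15.0 [480.667 138.171 165.528] yaw 6.236933983072564 F [ 3.505  3.611 -3.99 ] T [ 0.561 -0.864  0.362] j6 0.1527287132098366 0.2487297635525465 w 39.0840839132067 29.998155534267426
w9 24 [463.525178   138.58631521 176.88171929] rad -3.1407670162866137
```

Torque is beginning to rise (about 0.32 mean against 0.24 free). I continue in small steps towards about 0.47.

Request:
move_arm(travel=[[0,0,0],[0,0,0],[0,0,0],[0,0,0],[0,0,0]], angular=[[0,0,0.1],[0,0,0.1],[0,0,0.1],[0,0,0.1],[0,0,0.1]], fingers=[1,1,1,1,1])

```text
time_s: 15.55
ee_pos: [480.7, 138.2, 165.5]
ee_rot: [2.336, 2.1, 0.002]
contact_force: [5.7, 3.3, -3.1]
gripper_width: 39.4
gripper_force: 30.0
```

```bash
python3 st.py
```

```text
15.55 [480.688 138.15  165.533] yaw 6.177048556730918 F [ 5.743  3.271 -3.079] T [ 0.415 -0.897  0.373] j6 0.2126585043282394 0.28488585725426674 w 39.436232625195245 30.001618266105652
```

Request:
move_arm(travel=[[0,0,0],[0,0,0],[0,0,0],[0,0,0],[0,0,0]], angular=[[0,0,0.1],[0,0,0.1],[0,0,0.1],[0,0,0.1],[0,0,0.1]], fingers=[1,1,1,1,1])

```text
time_s: 16.05
ee_pos: [480.7, 138.2, 165.6]
ee_rot: [2.398, 2.029, 0.002]
contact_force: [3.8, 2.2, -4.0]
gripper_width: 39.8
gripper_force: 30.0
```

```bash
python3 st.py
```

```text
16.05 [480.737 138.19  165.598] yaw 6.1171641460602615 F [ 3.837  2.176 -3.969] T [ 0.535 -0.801  0.389] j6 0.2725595002545086 0.2784862741827965 w 39.8180446720371 29.998472929000854
```

Request:
move_arm(travel=[[0,0,0],[0,0,0],[0,0,0],[0,0,0],[0,0,0]], angular=[[0,0,0.1],[0,0,0.1],[0,0,0.1],[0,0,0.1],[0,0,0.1]], fingers=[1,1,1,1,1])

```text
time_s: 16.55
ee_pos: [480.8, 138.2, 165.6]
ee_rot: [2.457, 1.956, 0.002]
contact_force: [4.3, 2.2, -2.2]
gripper_width: 38.8
gripper_force: 30.0
```

```bash
python3 st.py; python3 look.py w10 >/dev/null; python3 red.py w10;python3 dial.py w10
```

```text
16.55 [480.756 138.169 165.579] yaw 6.057232909603954 F [ 4.289  2.231 -2.185] T [ 0.545 -0.97   0.448] j6 0.33251139576363475 0.33854713663458824 w 38.84290766470416 30.00020295381546
w10 24 [463.78119912 141.68942547 177.08153008] rad 2.9544900490721933
orange 15 188.5552002395649 white []
```

About 0.2 N m above free running, with no slip (ring mark tracks the jaws). I add a last nudge of 0.04 rad, then release and rise.

Request:
move_arm(travel=[[0,0,0],[0,0,0],[0,0,0],[0,0,0],[0,0,0]], angular=[[0,0,0.1],[0,0,0.1],[0,0,0.1],[0,0,0.05],[0,0,0.05]], fingers=[1,1,1,1,1])

```text
time_s: 17.1
ee_pos: [480.8, 138.2, 165.6]
ee_rot: [2.503, 1.897, 0.002]
contact_force: [5.6, 3.3, -6.0]
gripper_width: 39.4
gripper_force: 30.0
```

```bash
python3 st.py
```

```text
17.1 [480.755 138.173 165.608] yaw 6.009468033134736 F [ 5.578  3.314 -5.992] T [ 0.603 -0.735  0.353] j6 0.3802563075649427 0.37928301841020584 w 39.35426731101617 29.996657967567444
```

Request:
move_arm(travel=[[0,0,0],[0,0,0],[0,0,0],[0,0,0],[0,0,0]], angular=[[0,0,0],[0,0,0],[0,0,0],[0,0,0],[0,0,0]], fingers=[0,0,0,0,0])

```text
time_s: 17.6
ee_pos: [480.0, 137.8, 165.4]
ee_rot: [-2.503, -1.898, 0.001]
contact_force: [-0.3, -0.0, -0.2]
gripper_width: 76.0
gripper_force: 0.0
```

Request:
move_arm(travel=[[0,0,-0.6],[0,0,-0.6],[0,0,-0.6],[0,0,0],[0,0,0]], angular=[[0,0,0],[0,0,0],[0,0,0],[0,0,0],[0,0,0]], fingers=[0,0,0,0,0])

```text
time_s: 18.1
ee_pos: [480.2, 138.0, 219.3]
ee_rot: [2.503, 1.898, 0.0]
contact_force: [-0.1, 0.5, -0.4]
gripper_width: 94.1
gripper_force: 0.0
```

```bash
python3 st.py; python3 look.py w11; python3 red.py w11;python3 dial.py w11
```

```text
18.1 [480.205 137.96  219.313] yaw 6.010130333248153 F [-0.149  0.537 -0.355] T [-0.126  0.073 -0.008] j6 0.3795070672265773 0.0018023035590886138 w 94.1418244490804 0.0
[480.20506974 137.96048226 219.31278325] [2.50295085e+00 1.89829789e+00 2.36078409e-04] [-0.12597444  0.07340189 -0.00791569] [ 1.06432668e-01  4.26010453e-02  1.71899676e+00 -1.02365627e-04
  1.37975878e+00  3.79507067e-01] 0.0018023035590886138
plate 8061 ((480.56927490234375, 139.4791259765625), 59.80908966064453) 125.22608342296729
ring 1633 ((480.4114074707031, 139.3826904296875), 20.45805549621582) 176.8483298378388
dial 1152 ((480.26263427734375, 139.25863647460938), 29.3160343170166) 149.11065453926977
w11 8 [464.1643726  142.39152249 176.96903875] rad 2.9080083066771785
orange 81 190.9144710615944 white [(186, 7), (189, 6)]
```

View pics/w11.png

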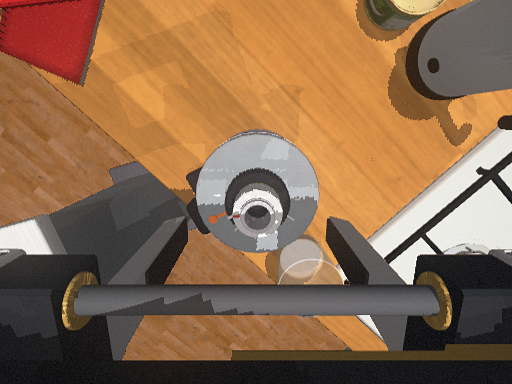

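The ring held its angle after release (2.908 rad), the dial is still at the mark, and the white line points at the orange bar near (228,216). Nothing is touching, so I hand it in.

```bash
python3 -c "
from station import order
print(order.sign_off())"
```

```text
the job is handed in; nothing more can be done
None
```

I loosened the ring, set the dial to the orange mark (within about 0.05 rad in the images), retightened the ring by hand-feel torque and handed the job in. The torque readings were noisy, putting the ring roughly 0.15–0.2 N m above free running (about 1.6 to 2.4 mm of spring squeeze by my estimate), and sign-off returned no verdict.

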